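# Push the smoothie tub through the pass to the pick-up mat

## Task

Push the lidded smoothie tub along the counter with your fingertips, without lifting or tipping it, through the narrow gap between the two fixed garnish wells, until it stands wholly on the round green pick-up mat on the other side. Leave the tub standing there untouched, and do not disturb the glass, the bottle or the jar.

Things in the scene. Friction and masses are not known exactly. Their poses are not given: they have to be found in the camera images.
- tub: The lidded smoothie tub: an upright smooth cylinder, white with a dark berry-coloured band and a flat pink lid, 96 mm in diameter, 52 mm high, 0.2 to 0.4 kg. It slides on the counter and stops when no longer pushed. It starts to the left or the right of the wells, up to 30 mm off the line of the gap. Origin: centre of its underside, on the counter; z up.
- wells: Two low open steel garnish wells fixed to the counter (lime slices in the nearer, orange in the farther), each 85 mm (x) by 110 mm (y), 42 mm high. Origin: on the counter, in the middle of the gap between them, 104 mm wide, 110 mm long, running along this frame's y: walls at x = -52 and +52 mm, mouths at y = -55 and +55 mm. At yaw 0 it runs from the robot's right to its left; turned up to 0.2 rad.
- mat: The round green pick-up mat, 144 mm in diameter, flat on the counter (under 1 mm, nothing catches on it), on the other side of the wells from the tub, up to 30 mm off the line of the gap. Origin: its centre.
- glass: Bystander: an empty clear drinking glass, 72 mm wide at the rim and 125 mm high, loose, beyond the far well. Origin: centre of its underside.
- bottle: Bystander: a green bottle with a red cap, 62 mm in diameter and 190 mm high, loose, beyond the far well. Origin: centre of its underside.
- jar: Bystander: an amber jar with a steel lid, 72 mm in diameter and 85 mm high, loose, beyond the far well. Origin: centre of its underside.
There are look-alikes about, which are no part of the job. What is meant by the tub is not blue or red, and is the smaller of those in its own colour.

How it is judged (in metres and radians):
On the way:
1. the tub is in the gap between the wells, on the counter (x of tub in the frame of wells between -0.02 and 0.02 m and y of tub in the frame of wells between -0.03 and 0.03 m and height (world z) of tub below 0.008 m), for 0.05 s.
At the end, for the whole second after the job is handed in: The tub stands upright and still on the counter, wholly on the mat (its centre within 24 mm of the mat's centre), having gone through the gap; the bystanders are where they were (horizontal distance between tub and mat below 0.024 m and height (world z) of tub below 0.005 m and angle between tub's own z axis and vertical below 0.05 rad and linear speed of tub below 0.01 m/s); the robot touches nothing.
It fails at once if the tub is lifted (over 8 mm) or tipped (over 0.15 rad) (height (world z) of tub above 0.008 m or angle between tub's own z axis and vertical above 0.15 rad).
It fails at once if the drinking glass is moved more than 15 mm or tipped (distance of glass from where it was at the start of the episode above 0.015 m or angle between glass's own z axis and vertical above 0.2 rad).
It fails at once if the bottle is moved more than 15 mm or tipped (distance of bottle from where it was at the start of the episode above 0.015 m or angle between bottle's own z axis and vertical above 0.2 rad).
It fails at once if the jar is moved more than 15 mm or tipped (distance of jar from where it was at the start of the episode above 0.015 m or angle between jar's own z axis and vertical above 0.2 rad).
It also fails if it takes over 59 s, if anything falls off the work surface, if the arm or the gripper's body presses on something with over 40 N, if the wrist force passes 120 N, or if a joint passes its speed limit or range.

## Robot

A 6-joint arm with a two-finger parallel gripper is mounted at the origin on the work surface. World frame = base frame: x ahead of the robot, y to its left, z up, the work surface at z = 0. Lengths are in mm, angles in rad, forces in N, time in s.
With the tool pointing down it reaches from about 350 to 875 mm from the base axis. Payload 4.2 kg.
Tool frame: the origin (TCP) lies on the mounting face of the last link; the fingertips stand 173 mm ahead of it and the grasp point (between the pads) lies grip_point_offset ahead of it (grip_point_offset is the distance from the TCP to the grasp point, in mm); z points along the fingers, y is the line along which they close (so a half turn about z gives the same grasp; the last joint's range is limited). The gripper opens to 85 mm and grips with 20 to 120 N. Pads are 22 mm wide; open, the fingers measure 114 mm over their backs; the gripper's body (76 mm by 85 mm) begins 54 mm behind the grasp point. The pads swing forward as they close: fully open they stand 13 mm farther back than shut.
Start: joints at [1.594, 0.385, 0.008, 0, -1.194, -0.259], TCP at [145.982, 607.692, 404.712] pointing down, gripper open.
Joint ranges: [-3.14, 3.14], [-1.21, 2.06], [-1.07, 1.41], [-3.16, 2.05], [-2.99, -0.16], [-3.1, 3.1]. Speed limits (rad/s): [2.79, 2.79, 3.14, 3.14, 3.14, 3.14].

## Interface

Orientations are given as a unit quaternion [x, y, z, w].
In Python, from bench import read_state, get_image, job_done, recognise, place_of, grip_point_offset gives the robot as it stands. The module is installed in compiled form; this text tells all that it offers.
- The arm moves only by the tool carry_out, never from a script. Its arguments are lists of equal length, an entry for each row: "slide": the shift along the tool's x, y, z in m, a list of three; "roll": the turn about the tool's z in degrees; "claw": the finger opening in m, from 0 to 0.0854. A call has 1 to 8 rows; each row is the pose to reach, as a shift and turn from the pose commanded when the call began, along the tool's axes at that moment; what a row does not reach only later rows make up. A row lasts 1/8 s, in which the tool goes at most 62.5 mm and 10.7 degrees, less where a joint would pass 70% of its speed; a pose out of reach is approached as far as the arm can. A call with a gripper value outside its range is refused whole. The fingers move at their own pace and stop on an object; the grip force is fixed at half the most. Time passes only in rows, so rows that repeat a pose let the fingers close. It gives the time, the measured TCP pose, the force, the opening and the grip force at its end, in the units of the state.
- read_state(): the state, without advancing time (a new reading comes with each control period).
- get_image(name): name is "side" or "top"; returns a dict with "img" (384x512x3 uint8, red, green, blue), "z_map" (384x512 float32, mm along the optical axis (not along the pixel's ray), 0 where there is no reading), "mtx" (3x3 intrinsics, pixels), "world_from_camera" (4x4, takes a point from camera to world coordinates). Camera axes: x right, y up, looking along -z (the intrinsics and any distortion apply to the point x, -y, -z); pixel columns grow to the right and rows downward; lengths in mm; the calibration is good to about 2 mm. A picture is of the moment at which its call begins.
- job_done(): hands the job in; it is judged then, once.
Trained networks look in a picture, given as the dict that the camera call returned (one of the last four; its "shot" number tells which), for a name from the list of things; names that differ only in an ending like _2 or _b are one class to them, and where a whole thing is asked for, a point or a joint stands for the part that bears it (a point fixed in the world has none). Each returns a list of dicts, best first, with "conf" (0 to 1); they miss things now and then, are a little off and sometimes report something else, mostly with a low value. They report only what shows in the picture. A call takes as long as a camera call. They do not tell look-alikes from the thing itself.
- recognise(picture, thing): "at" ([column, row] in pixels, amid what is visible of it).
- place_of(picture, thing): "at" ([column, row] in pixels: a listed point, or the origin of a listed thing).
The state is a dict: "clock": time; "joints": joint angles; "joint_vel": joint speeds; "joint_efforts": joint torques, N m; "position": TCP position; "ee_rot": TCP orientation; "contact_force": force on the tool from outside, world axes, zero at the start; "wrist_torque": the same for the moment, N m; "gripper_width": finger opening in mm; "grasp_force": force on a finger pad.
Only numpy, scipy, OpenCV 4.12 (cv2) and the standard library are available. Lean on these libraries where they do the work, as an engineer would, in place of code of your own. Each camera call takes 0.05 s, during which the arm holds its last target. There are 200 camera calls.

## Working session

There is one attempt and no reset: what is moved stays moved. The work goes in short steps, Python scripts to look and compute and a tool call to move; the robot and the scene stay as the last step left them, time stands still between calls to the robot, and variables do not carry over. Pictures are saved under pics/ and viewed, at most 10 in all, crops included, and the job is handed in when it is done.

Besides the shell and the picture viewer there is one more tool, called after ">>>" as name(argument=value, ...), one argument or row to a line, values as JSON. carry_out: Moves the arm, as the interface text tells. Its arguments: {"type":"object","properties":{"slide":{"type":"array"},"roll":{"type":"array"},"claw":{"type":"array"}},"required":["slide","roll","claw"]}

```bash
mkdir -p pics
cat > h.py <<'E'
import numpy as np, cv2
from bench import *
def world(p,c,r,z=None):
    K=p["mtx"];T=np.array(p["world_from_camera"])
    d=np.array([(c-K[0][2])/K[0][0],-(r-K[1][2])/K[1][1],-1])
    if z is None:
        return (T@np.r_[d*p["z_map"][int(r),int(c)],1])[:3]
    w=T[:3,:3]@d; o=T[:3,3]
    return o+w*(z-o[2])/w[2]
E
python3 - <<'E'
from h import *
np.set_printoptions(precision=1,suppress=True)
print(read_state(),grip_point_offset)
for n in ["top","side"]:
    p=get_image(n); cv2.imwrite(f"pics/{n}0.png",p["img"][:,:,::-1])
    print(n,np.array(p["world_from_camera"])[:3,3], p.keys())
    for t in ["tub","wells","mat","glass","bottle","jar"]:
        for f in (recognise,place_of):
            for q in f(p,t):
                c,r=q["at"]; print(t,f.__name__,round(q["conf"],2),np.round([c,r]),world(p,c,r),world(p,c,r,0))
E
```

```text
{'clock': 0.0, 'joints': array([ 1.6,  0.4,  0. , -0. , -1.2, -0.3]), 'joint_vel': array([ 0., -0.,  0., -0., -0., -0.]), 'joint_efforts': array([  0. , -39.2,  18.8,   4.2,  -0. ,   0. ]), 'position': array([145.9, 607.5, 403.6]), 'ee_rot': array([ 1. , -0.1, -0. ,  0. ]), 'contact_force': array([-0.5, -1.2,  0. ]), 'wrist_torque': array([ 0.1, -0. , -0. ]), 'grasp_force': 0.0, 'gripper_width': 85.24565343056412} 154.70000000000002
top [ 416.9   65.2 1042.9] dict_keys(['img', 'z_map', 'mtx', 'world_from_camera', 'shot'])
tub call 0.8 [210. 217.] [543.9 159.4  51.4] [550.5 164.3   0. ]
tub call 0.74 [124. 236.] [498.9 339.2  74. ] [505.2 360.1   0. ]
tub call 0.7 [199. 143.] [713.3 188.6  53.3] [729.2 195.2   0. ]
tub call 0.57 [190. 293.] [381.2 193.7  71.2] [378.6 203.1   0. ]
tub call 0.98 [128. 237.] [496.6 330.8  72.8] [502.5 350.7   0. ]
tub call 0.92 [191. 292.] [383.6 191.3  73.9] [381.1 201.    0. ]
tub call 0.72 [198. 148.] [700.6 190.4  53.2] [715.8 197.2   0. ]
tub call 0.61 [210. 217.] [545.5 158.7  52.8] [552.4 163.7   0. ]
wells call 0.62 [304. 246.] [488.3 -52.9  -1.3
[... 1194 characters left out ...]
 0. ]
wells call 0.62 [251. 221.] [477.  -59.7  33.2] [506.3 -21.9   0. ]
wells call 0.61 [270. 222.] [537.4 -51.9  -2. ] [535.5 -54.    0. ]
mat call 0.74 [314. 270.] [ 495.6 -236.     0.8] [ 496.2 -235.4    0. ]
mat call 0.58 [316. 265.] [ 507.7 -229.1    2.2] [ 509.7 -227.3    0. ]
glass call 0.57 [314. 160.] [725.7  -4.1  81.2] [846.7 107.    0. ]
glass call 0.89 [314. 183.] [730.2  -5.8  12.9] [747.    9.6   0. ]
bottle call 0.78 [371. 186.] [ 715.9 -189.4   91.5] [853.2 -97.6   0. ]
bottle call 0.66 [366. 211.] [ 711.6 -189.7   25.7] [ 745.2 -167.1    0. ]
jar call 0.68 [340. 180.] [727.4 -94.6  60. ] [813.2 -26.9   0. ]
jar call 0.91 [334. 197.] [715.4 -90.3  16.2] [736.3 -73.3   0. ]
```

View pics/top0.png

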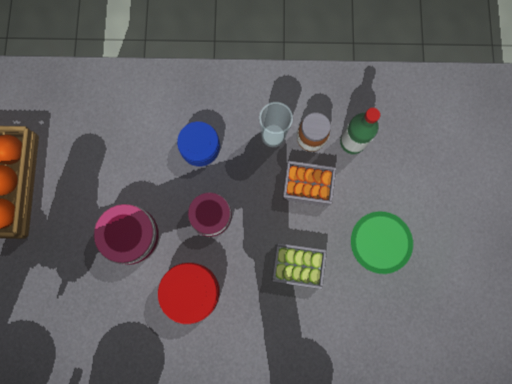

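View pics/side0.png

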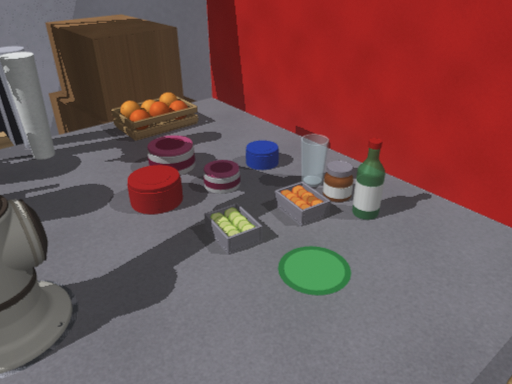

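In the top image, four tubs show: pink at (126,234), which is large; pink at (210,214), which is small; blue at (199,143); and red at (188,293). The one meant is the small pink one at (210,214). The wells are at (310,182) and (300,266), and the mat is at (381,242). I'll confirm with a crop and measure exactly.

Run:
```python
from h import *
np.set_printoptions(precision=1,suppress=True)
p=get_image("top"); im=p["img"]
cv2.imwrite("pics/crop.png",cv2.resize(im[160:320,80:420],None,fx=2.3,fy=2.3,interpolation=cv2.INTER_CUBIC)[:,:,::-1])
K=np.array(p["mtx"]);T=np.array(p["world_from_camera"]);z=p["z_map"]
u,v=np.meshgrid(np.arange(512),np.arange(384))
P=np.stack([(u-K[0,2])/K[0,0]*z,-(v-K[1,2])/K[1,1]*z,-z],-1)@T[:3,:3].T+T[:3,3]
def pts(zl,zh,x0,x1,y0,y1):
    m=(P[...,2]>zl)&(P[...,2]<zh)&(P[...,0]>x0)&(P[...,0]<x1)&(P[...,1]>y0)&(P[...,1]<y1)
    return P[m].astype(np.float32)
for nm,a in {"tub":(40,62,470,630,90,230),"big":(60,90,400,600,250,430),"red":(60,90,290,460,110,270),"blue":(40,62,640,780,120,260)}.items():
    q=pts(*a); print(nm,len(q),np.median(q[:,2]),cv2.minEnclosingCircle(q[:,:2].copy()))
for nm,a in {"near":(34,50,370,490,-140,50),"far":(34,50,540,680,-160,30)}.items():
    q=pts(*a); print(nm,len(q),np.median(q[:,2]),cv2.minAreaRect(q[:,:2].copy()))
h=cv2.cvtColor(im,cv2.COLOR_RGB2HSV); m=(h[...,0]>50)&(h[...,0]<75)&(h[...,1]>150)
m&=(P[...,1]<-120)&(P[...,0]<620)
print("mat",m.sum(),cv2.minEnclosingCircle(P[m][:,:2].astype(np.float32)),P[m].mean(0))
```

```text
tub 1433 52.398758 ((553.1425170898438, 161.54383850097656), 47.90640640258789)
big 2774 71.24711 ((476.68560791015625, 318.28973388671875), 100.5854263305664)
red 2809 70.414085 ((380.8315734863281, 199.9928741455078), 63.45945739746094)
blue 1337 52.144863 ((718.146728515625, 192.89950561523438), 47.75267791748047)
near 936 38.720245 ((441.9800109863281, -38.82454299926758), (110.51509094238281, 84.83065032958984), 82.83407592773438)
far 867 38.82137 ((629.292724609375, -62.620361328125), (110.14826202392578, 86.36165618896484), 82.77001190185547)
mat 776 ((499.3345947265625, -231.4041290283203), 70.30687713623047) [ 497.9 -230.9    1. ]
```

View pics/crop.png

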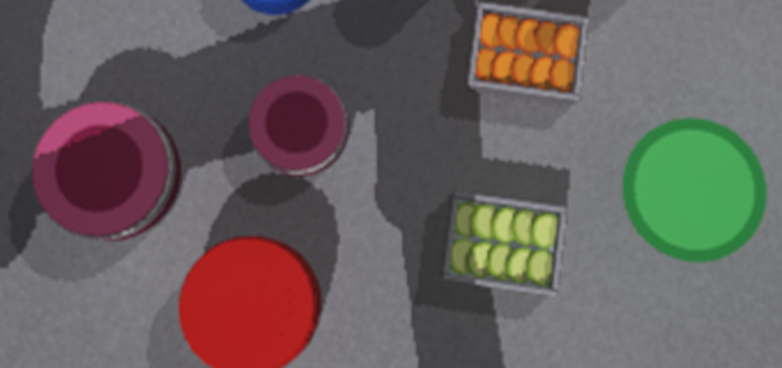

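The crop confirms it: the small pink-lidded tub is at about (298,125) in the crop. Its measured diameter is 96 mm and its lid height 52 mm. Next I'll compute the approach move.

```bash
cat >> h.py <<'E'
from scipy.spatial.transform import Rotation as R
W0=np.array([535.6,-50.7]); yaw=-.126
ex=np.array([np.cos(yaw),np.sin(yaw)]); ey=np.array([-ex[1],ex[0]])
def w2world(x,y): return W0+x*ex+y*ey
def info(gx=None,gy=None,gz=None):
    s=read_state(); M=R.from_quat(s["ee_rot"]).as_matrix()
    print("t",s["clock"],"pos",s["position"].round(1),"xang",np.degrees(np.arctan2(M[1,0],M[0,0])).round(2),"tilt",M[2].round(3),"w",s["gripper_width"])
    d=s["position"][:2]-W0; print("in wells",(d@ex).round(1),(d@ey).round(1))
    if gx is not None:
        g=np.r_[w2world(gx,gy),gz]; print("goal",g.round(1),"slide",(M.T@(g-s["position"])).round(1))
E
python3 -c "
from h import *
info(-9.4,213+85,404)
print('want xang',np.degrees(yaw)-90,'or',np.degrees(yaw)+90)"
```

```text
t 1.35 pos [146.  607.7 404.7] xang -13.51 tilt [ 0.  0. -1.] w 85.51159233948948
in wells -469.3 604.2
goal [563.7 246.1 404. ] slide [490.6 254.    0.7]
want xang -97.21926821864837 or 82.78073178135163
```

>>> carry_out(
  slide=[
    [0.055,0.028,0],
    [0.11,0.057,0],
    [0.165,0.086,0],
    [0.22,0.114,0],
    [0.275,0.142,0],
    [0.33,0.171,0],
    [0.385,0.2,0],
    [0.44,0.228,0],
  ],
  roll=[10.5,21,31.5,42,52.5,63,73.4,83.7],
  claw=[0.05,0.05,0.05,0.05,0.05,0.05,0.05,0.05],
)

```text
clock: 2.35
position: [521.9, 281.7, 405.1]
ee_rot: [-0.659, 0.752, -0.0, 0.0]
contact_force: [0.2, 1.3, 0.3]
gripper_width: 50.3
grasp_force: 0.0
```

```bash
python3 -c "
from h import *
info(-9.4,213+85,188)"
```

```text
t 2.35 pos [521.9 281.7 405.1] xang -97.54 tilt [-0.001 -0.001 -1.   ] w 50.29832097473485
in wells -55.4 328.0
goal [563.7 246.1 188. ] slide [ 29.9 -46.1 217.1]
```

>>> carry_out(
  slide=[
    [0.018,-0.023,0],
    [0.035,-0.046,0],
    [0.035,-0.046,0.05],
    [0.035,-0.046,0.1],
    [0.035,-0.046,0.15],
    [0.035,-0.046,0.19],
    [0.035,-0.046,0.215],
    [0.035,-0.046,0.217],
  ],
  roll=[0,0,0,0,0,0,0,0],
  claw=[0.05,0.05,0.05,0.05,0.05,0.05,0.05,0.05],
)

```text
clock: 3.35
position: [561.3, 242.3, 185.7]
ee_rot: [-0.661, 0.75, 0.0, -0.002]
contact_force: [-0.0, -0.8, 0.6]
gripper_width: 50.1
grasp_force: 0.0
```

Run:
```python
from h import *
p=get_image("side"); cv2.imwrite("pics/s1.png",cv2.resize(p["img"][100:260,100:340],None,fx=3,fy=3)[:,:,::-1])
info(-9.4,213+52,188)
```

```text
t 3.4 pos [561.8 242.7 187. ] xang -97.19 tilt [ 0.001  0.001 -1.   ] w 50.15947974755538
in wells -10.8 294.4
goal [559.6 213.4 188. ] slide [29.4 -1.4 -0.9]
```

View pics/s1.png

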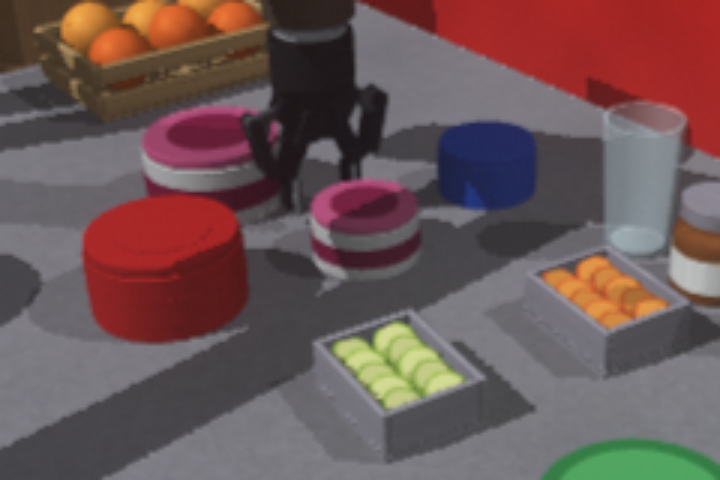

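>>> carry_out(
  slide=[
    [0.012,0,0],
    [0.02,0.001,0],
    [0.028,0.001,0],
    [0.036,0,0],
    [0.044,-0.001,0],
    [0.053,-0.002,0],
    [0.062,-0.003,0],
    [0.071,-0.004,0],
  ],
  roll=[0,0,0,0,0,0,0,0],
  claw=[0.05,0.05,0.05,0.05,0.05,0.05,0.05,0.05],
)

```text
clock: 4.4
position: [557.1, 171.5, 188.1]
ee_rot: [-0.661, 0.75, -0.0, 0.001]
contact_force: [-0.5, 4.0, 3.8]
gripper_width: 49.9
grasp_force: 2.6
```

```bash
cat >> h.py <<'E'
def tub(cam="top"):
    # lid rim/pink pixels at lid height, clear of the gripper
    p=get_image(cam); K=np.array(p["mtx"]);T=np.array(p["world_from_camera"]);z=p["z_map"]
    u,v=np.meshgrid(np.arange(512),np.arange(384))
    P=np.stack([(u-K[0,2])/K[0,0]*z,-(v-K[1,2])/K[1,1]*z,-z],-1)@T[:3,:3].T+T[:3,3]
    h=cv2.cvtColor(p["img"],cv2.COLOR_RGB2HSV)
    t=read_state()["position"][:2]
    m=(abs(P[...,2]-52)<6)&(h[...,1]>80)&((h[...,0]>150)&(h[...,0]<178))&(np.hypot(P[...,0]-t[0],P[...,1]-t[1])<125)
    q=P[m][:,:2]; hull=cv2.convexHull(q.astype(np.float32))[:,0]
    from scipy.optimize import least_squares
    r=least_squares(lambda c:np.hypot(*(hull-c).T)-47.5,hull.mean(0),loss="soft_l1",f_scale=1.5)
    d=r.x-W0; print("tub n",len(q),r.x.round(1),"rms",np.sqrt((r.fun**2).mean()).round(1),"encl",cv2.minEnclosingCircle(hull),"in wells",(d@ex).round(1),(d@ey).round(1))
    return p
E
python3 -c "
from h import *
p=tub(); info()
cv2.imwrite('pics/t2.png',cv2.resize(p['img'][140:320,150:430],None,fx=2.5,fy=2.5)[:,:,::-1])"
```

```text
tub n 1152 [550.9 122.2] rms 2.8 encl ((549.9434814453125, 120.84637451171875), 46.2301139831543) in wells -6.6 173.4
t 4.45 pos [556.8 170.3 187.8] xang -97.25 tilt [ 0.  0. -1.] w 50.10085898901452
in wells -6.8 221.9
```

View pics/t2.png

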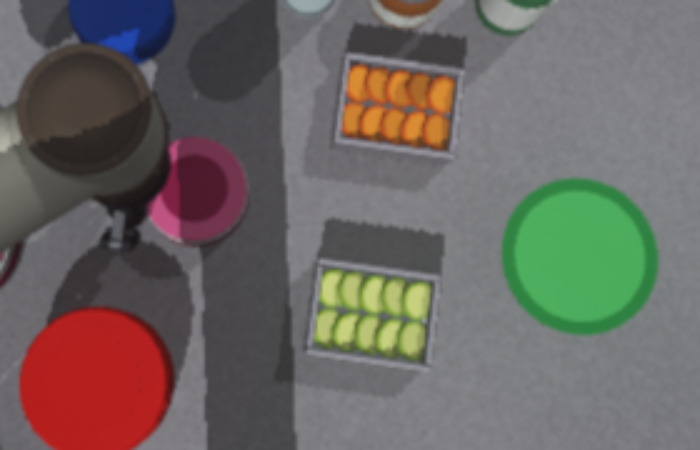

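The picture shows the tub at crop (205,190), centred ahead of the fingers and lined up with the gap at about (370,220). I'll continue the push.

>>> carry_out(
  slide=[
    [0.009,-0.001,0],
    [0.018,-0.002,0],
    [0.027,-0.004,0],
    [0.035,-0.005,0],
    [0.043,-0.006,0],
    [0.05,-0.007,0],
    [0.058,-0.007,0],
    [0.066,-0.007,0],
  ],
  roll=[0,0,0,0,0,0,0,0],
  claw=[0.05,0.05,0.05,0.05,0.05,0.05,0.05,0.05],
)

```text
clock: 5.45
position: [555.4, 104.9, 187.6]
ee_rot: [-0.661, 0.75, 0.0, -0.0]
contact_force: [0.8, 3.6, 0.9]
gripper_width: 50.0
grasp_force: 1.7
```

```bash
python3 -c "
from h import *
tub(); info()"
```

```text
tub n 1038 [549.   55.5] rms 2.3 encl ((547.3558959960938, 53.398094177246094), 46.29023742675781) in wells -0.1 107.1
t 5.5 pos [555.1 104.  187.5] xang -97.25 tilt [ 0.001  0.001 -1.   ] w 49.97751255277918
in wells -0.1 155.9
```

>>> carry_out(
  slide=[
    [0.008,0,0],
    [0.016,0,0],
    [0.024,0,0],
    [0.032,0,0],
    [0.04,0,0],
    [0.048,0,0],
    [0.056,0,0],
    [0.064,0,0],
  ],
  roll=[0,0,0,0,0,0,0,0],
  claw=[0.05,0.05,0.05,0.05,0.05,0.05,0.05,0.05],
)

```text
clock: 6.5
position: [547.3, 41.3, 187.6]
ee_rot: [-0.661, 0.75, 0.0, -0.0]
contact_force: [0.1, 1.9, -0.9]
gripper_width: 49.8
grasp_force: 0.7
```

```bash
python3 -c "
from h import *
tub(); info()"
```

```text
tub n 846 [541.1  -7.9] rms 2.1 encl ((539.3734741210938, -9.84473991394043), 46.46907424926758) in wells 0.0 43.2
t 6.55 pos [547.   40.5 187.6] xang -97.26 tilt [ 0.001  0.001 -1.   ] w 49.96819192757505
in wells -0.1 92.0
```

>>> carry_out(
  slide=[
    [0.008,0,0],
    [0.016,0,0],
    [0.024,0,0],
    [0.032,0,0],
    [0.04,0,0],
    [0.048,0,0],
    [0.056,0,0],
    [0.064,0,0],
  ],
  roll=[0,0,0,0,0,0,0,0],
  claw=[0.05,0.05,0.05,0.05,0.05,0.05,0.05,0.05],
)

```text
clock: 7.55
position: [539.3, -22.1, 187.7]
ee_rot: [-0.661, 0.75, 0.0, -0.0]
contact_force: [0.0, 1.7, -1.1]
gripper_width: 49.7
grasp_force: 0.7
```

>>> carry_out(
  slide=[
    [0.008,0,0],
    [0.016,0,0],
    [0.024,0,0],
    [0.032,0,0],
    [0.04,0,0],
    [0.048,0,0],
    [0.056,0,0],
    [0.064,0,0],
  ],
  roll=[0,0,0,0,0,0,0,0],
  claw=[0.05,0.05,0.05,0.05,0.05,0.05,0.05,0.05],
)

```text
clock: 8.55
position: [531.3, -85.6, 187.7]
ee_rot: [-0.661, 0.75, 0.0, -0.0]
contact_force: [-0.0, 1.1, -0.9]
gripper_width: 49.8
grasp_force: 0.6
```

```bash
python3 -c "
from h import *
tub(); info()"
```

```text
tub n 396 [ 526.  -134.4] rms 3.3 encl ((509.25897216796875, -140.9564971923828), 41.22370910644531) in wells 1.0 -84.3
t 8.6 pos [531.1 -86.3 187.7] xang -97.25 tilt [ 0.  0. -1.] w 49.5814998970741
in wells 0.0 -35.8
```

>>> carry_out(
  slide=[
    [0.008,0,0],
    [0.016,0.001,0],
    [0.024,0.002,0],
    [0.032,0.003,0],
    [0.04,0.004,0],
    [0.048,0.005,0],
    [0.056,0.006,0],
    [0.063,0.007,0],
  ],
  roll=[0,0,0,0,0,0,0,0],
  claw=[0.05,0.05,0.05,0.05,0.05,0.05,0.05,0.05],
)

```text
clock: 9.6
position: [516.4, -147.2, 187.8]
ee_rot: [-0.661, 0.75, -0.0, 0.0]
contact_force: [0.8, 2.1, -0.0]
gripper_width: 49.6
grasp_force: 0.9
```

>>> carry_out(
  slide=[
    [0.007,0.001,0],
    [0.014,0.002,0],
    [0.02,0.003,0],
    [0.026,0.004,0],
    [0.031,0.005,0],
    [0.034,0.005,0],
    [0.035,0.005,0],
    [0.035,0.005,0],
  ],
  roll=[0,0,0,0,0,0,0,0],
  claw=[0.05,0.05,0.05,0.05,0.05,0.05,0.05,0.05],
)

```text
clock: 10.6
position: [507.1, -180.9, 187.7]
ee_rot: [-0.661, 0.75, 0.0, -0.0]
contact_force: [0.9, -0.3, -0.4]
gripper_width: 50.1
grasp_force: 0.4
```

>>> carry_out(
  slide=[
    [-0.006,0,0],
    [-0.016,0,0],
    [-0.03,0,0],
    [-0.045,0,0],
    [-0.045,0,-0.05],
    [-0.045,0,-0.1],
    [-0.08,0,-0.15],
    [-0.13,0,-0.18],
  ],
  roll=[0,0,0,0,0,0,0,0],
  claw=[0.05,0.05,0.05,0.05,0.05,0.05,0.05,0.05],
)

```text
clock: 11.6
position: [523.6, -50.7, 370.7]
ee_rot: [-0.661, 0.751, -0.001, 0.002]
contact_force: [1.1, -0.2, -1.0]
gripper_width: 50.1
grasp_force: 0.0
```

Run:
```python
from h import *
p=get_image("side"); cv2.imwrite("pics/s3.png",cv2.resize(p["img"],None,fx=1.5,fy=1.5)[:,:,::-1])
info()
p=get_image("top"); K=np.array(p["mtx"]);T=np.array(p["world_from_camera"]);z=p["z_map"]
u,v=np.meshgrid(np.arange(512),np.arange(384))
P=np.stack([(u-K[0,2])/K[0,0]*z,-(v-K[1,2])/K[1,1]*z,-z],-1)@T[:3,:3].T+T[:3,3]
m=(abs(P[...,2]-52)<6)&(abs(P[...,0]-499)<80)&(abs(P[...,1]+231)<80)
print(m.sum(),cv2.minEnclosingCircle(P[m][:,:2].astype(np.float32)))
```

```text
t 11.65 pos [525.2 -46.3 374.4] xang -96.95 tilt [-0.003 -0.012 -1.   ] w 49.56116464042781
in wells -10.8 3.0
1432 ((498.2027282714844, -231.3096466064453), 47.051448822021484)
```

View pics/s3.png

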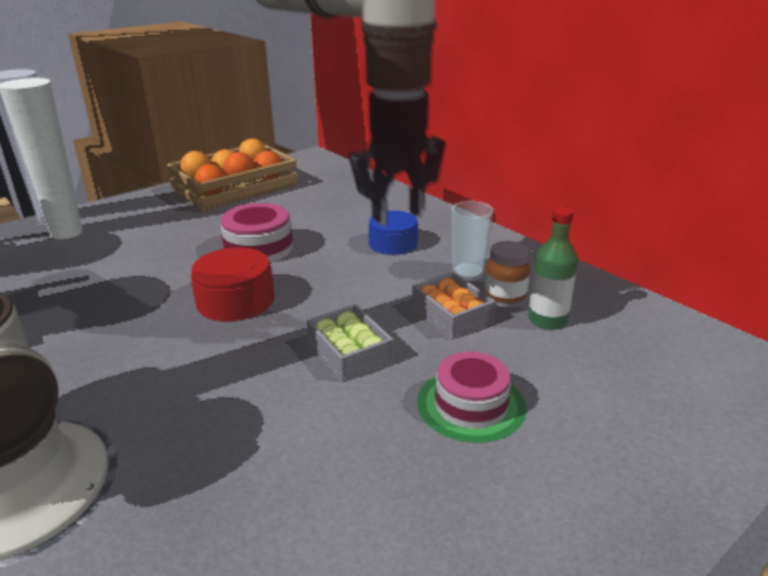

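The tub stands centred on the mat at about (472,395), within 2 mm of the mat's centre. The arm is clear and the bystanders are where they were, so I'm handing in.

```bash
python3 -c "
from bench import *
print(job_done())"
```

```text
the job is handed in; nothing more can be done
None
```

The tub was pushed through the gap and stands upright about 1 mm from the mat's centre; the glass, bottle and jar look undisturbed, the arm is clear, and the job is handed in.

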